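Loosen the cap of the gas canister that is next in line

TASK

Loosen the winged valve cap of the gas canister that has the bench timer standing beside it. One of the two canisters has an ordinary thread and the other a reverse thread, and nothing shows which, so feel gently which way the cap gives and turn it that way until it comes up against its open stop (about 70 degrees); leave the other canister's cap and the timer as they are.

Things in the scene. Friction and masses are not known exactly. Their poses are not given: they have to be found in the camera images.
- wing_p (a point): Grip point of the winged black cap on one of two like upright canisters (aluminium, 74 mm across, on a 100 mm round steel foot fixed to the worktop; 195 mm high in all). It is on the cap's turning axis, 183 mm above the worktop, 12 mm below the wing's top; z up, x along the wing. Wing: flat bar 48 long, 14 thick, 35 high, on a disc 34 across whose top is 160 mm above the worktop.
- wing_q (a point): The same point of the other canister's cap, of the same shape and sizes: z up, x along the wing, y across its 14 mm thickness. At the start each wing's length points within 50 degrees of straight ahead of the robot (its x).
- cap_p (a joint): Turn of the cap of wing_p about its vertical axis, rad: 0 tight, 1.2 at the open stop. Grows as the cap loosens: counter-clockwise from above with ordinary thread, clockwise with reverse (one canister has each; not visible). Starts at 0 to 0.06: the wrong way it is blocked within 4 degrees, the right way it turns against an even drag of 0.08 N m, stays where left and does not rise.
- cap_q (a joint): Turn of the cap of wing_q about its vertical axis, rad: 0 tight, 1.2 at the open stop. Grows as the cap loosens: counter-clockwise from above with ordinary thread, clockwise with reverse (one canister has each; not visible). Start, drag and stops as for cap_p.
- timer: Grey bench timer with a sloping face, 71 x 77 x 50 mm, loose; origin at the centre of its underside. It stands to the robot's right of the canister meant, its centre 105 to 125 mm from that canister's axis and more than 190 mm from the other's.

How it is judged:
By the outcome, as a careful person would: the job done as asked, in the order asked, and still so for the second after the job is handed in, with the robot touching nothing.
It also fails if it takes over 40 s, if anything falls off the work surface, if the arm or the gripper's body presses on something with over 40 N, if the wrist force passes 120 N, or if a joint passes its speed limit or range.

ROBOT

A 6-joint arm with a two-finger parallel gripper is mounted at the origin on a cart in front of the work surface, level with it; the furniture and walls round the work are solid. World frame = base frame: x ahead of the robot, y to its left, z up, the work surface at z = 0. Lengths are in m, angles in degrees, forces in N, time in s.
With the tool pointing down it reaches from about 0.3 to 0.75 m from the base axis. Payload 8.5 kg.
Tool frame: the origin (TCP) lies midway between the tips of the shut fingers; the grasp point (between the pads) lies 19 mm behind it (env.tcp_to_grasp is the z of the grasp point in the tool frame, in m); z points along the fingers, y is the line along which they close (so a half turn about z gives the same grasp; the last joint's range is limited). The gripper opens to 85 mm and grips with 20 to 120 N. Pads are 22 mm wide; open, the fingers measure 114 mm over their backs; the gripper's body (76 mm by 85 mm) begins 54 mm behind the grasp point. The pads swing forward as they close: fully open they stand 13 mm farther back than shut.
Start: joints at [-76.221, 21.807, 74.336, -0, 83.858, -12.336], TCP at [0.242, -0.494, 0.231] pointing down, gripper open.
Joint ranges: [-178.18, 178.18], [-50.72, 133.34], [12.68, 142.11], [-81.47, 261.47], [9.98, 163.14], [-165.26, 165.26]. Speed limits (degrees/s): [136.94, 136.94, 180, 180, 180, 180].

INTERFACE

Orientations are given as a 3x3 rotation matrix whose columns are the frame's x, y, z axes.
In Python, from rig import env, imaging, job, models gives the robot as it stands. The module is installed in compiled form; this text tells all that it offers.
- The arm moves only by the tool jog_arm, never from a script. Its argument "plan" is text: rows parted by semicolons, each of 7 numbers parted by spaces: the turn, a rotation vector about the tool's x, y, z in degrees, then the shift along the tool's x, y, z in cm, then the closure in counts, from 0 (fully open) to 255 (shut). In form: rx ry rz x y z claw; .... A call has 1 to 10 rows; each row shifts and turns the commanded pose from where the row before left it, along the tool's axes as they then stand; what a row does not reach is not made up. A row lasts 1/12 s, in which the tool goes at most 41.7 mm and 7.16 degrees, less where a joint would pass 70% of its speed; a pose out of reach is approached as far as the arm can. A call with a gripper value outside its range is refused whole. The fingers move at their own pace and stop on an object; "grip_force" is the grip in N (left out, the last holds). Time passes only in rows, so rows that do not move let the fingers close. It gives the time, the measured TCP pose, the force, the opening and the grip force at its end, in the units of the state.
- env.observe(): the state, without advancing time (a new reading comes with each control period).
- imaging.get_image(name): name is "scene" or "top" or "wrist"; returns a dict with "pixels" (480x640x3 uint8, red, green, blue), "depth" (480x640 float32, m along the optical axis (not along the pixel's ray), 0 where there is no reading), "fov_y" (degrees; the focal length in pixels is half the picture's height over the tangent of half this angle, whatever the lens; pixels are square), "cx", "cy" (the principal point, pixels), "world_from_camera" (4x4, takes a point from camera to world coordinates). Camera axes: x right, y down, z forward; pixel columns grow to the right and rows downward; lengths in m; the calibration is good to about 2 mm. A picture is of the moment at which its call begins.
- job.close_job(): hands the job in; it is judged then, once.
Trained networks look in the newest picture that a camera, given by its name, has taken for a name from the list of things; names that differ only in an ending like _2 or _b are one class to them, and where a whole thing is asked for, a point or a joint stands for the part that bears it (a point fixed in the world has none). Each returns a list of dicts, best first, with "confidence" (0 to 1); they miss things now and then, are a little off and sometimes report something else, mostly with a low value. They report only what shows in the picture. A call takes as long as a camera call.
- models.outline_of(camera, query): "region" (480x640 bool, what is visible of it) and "bbox" ([centre column, centre row, width, height] in pixels, round what is visible of it).
- models.tip_of(camera, query): "at" ([column, row] in pixels: a listed point, or the origin of a listed thing).
The state is a dict: "time_s": time; "q": joint angles; "qvel": joint speeds; "joint_efforts": joint torques, N m; "position": TCP position; "tool_rot": TCP orientation; "ft_force": force on the tool from outside, world axes, zero at the start; "wrist_torque": the same for the moment, N m; "grip_width": finger opening in m; "gripper_force": force on a finger pad.
Only numpy, scipy, OpenCV 4.12 (cv2) and the standard library are available. Lean on these libraries where they do the work, as an engineer would, in place of code of your own. Each camera call takes 0.05 s, during which the arm holds its last target. There are 200 camera calls.

## Working session

There is one attempt and no reset: what is moved stays moved. The work goes in short steps, Python scripts to look and compute and a tool call to move; the robot and the scene stay as the last step left them, time stands still between calls to the robot, and variables do not carry over. Pictures are saved under pics/ and viewed, at most 10 in all, crops included, and the job is handed in when it is done.

Besides the shell and the picture viewer there is one more tool, called after "Emit:" by a JSON object that holds its "name" and its "arguments". jog_arm: Moves the arm, as the interface text tells. Its arguments: {"type":"object","properties":{"plan":{"type":"string"},"grip_force":{"type":"number"}},"required":["plan"]}

```bash
mkdir -p pics
cat > h.py <<'E'
import numpy as np, cv2
from rig import env, imaging, job, models
def K(im):
    return 240/np.tan(np.radians(im["fov_y"])/2)
def world(im,u,v,d):
    f=K(im); p=np.array([(u-im["cx"])*d/f,(v-im["cy"])*d/f,d,np.ones_like(d)])
    return (im["world_from_camera"]@p.reshape(4,-1))[:3].T
def cloud(im):
    v,u=np.mgrid[:480,:640]; return world(im,u.ravel(),v.ravel(),im["depth"].ravel().astype(float)).reshape(480,640,3)
def at_z(im,uv,z):
    T=im["world_from_camera"];f=K(im);r=T[:3,:3]@np.array([(uv[0]-im["cx"])/f,(uv[1]-im["cy"])/f,1]);o=T[:3,3]
    return o+r*(z-o[2])/r[2]
E
python3 - <<'E'
from h import *
ims={}
for c in ["top","scene"]:
    im=imaging.get_image(c); ims[c]=im
    P=cloud(im)
    for q in ["wing_p","wing_q","timer"]:
        for d in models.tip_of(c,q)[:3]:
            print(c,q,np.round(d["at"]),round(d["confidence"],2),at_z(im,d["at"],0 if q=="timer" else .183).round(3))
        for d in models.outline_of(c,q)[:3]:
            m=d["region"]&(im["depth"]>0); X=P[m]
            print("  outl",np.round(d["bbox"]),round(d["confidence"],2),m.sum(),np.median(X,0).round(3) if len(X) else "")
    # wing tops
    m=(P[...,2]>.175)&(P[...,2]<.205)&(im["depth"]>0)
    n,l,s,ce=cv2.connectedComponentsWithStats(m.astype(np.uint8))
    for i in range(1,n):
        if s[i,4]>40:
            X=P[l==i]; (cc,sz,an)=cv2.minAreaRect((X[:,:2]*1000).astype(np.float32)); 
            w,V=np.linalg.eigh(np.cov(X[:,:2].T)); print("wing",ce[i].round(),s[i,4],cc,sz,an,np.degrees(np.arctan2(V[1,1],V[0,1])).round(1),X[:,2].max().round(3))
a=np.vstack([ims["top"]["pixels"],ims["scene"]["pixels"]])[...,::-1]
cv2.imwrite("pics/a.png",cv2.resize(a,(400,600),interpolation=cv2.INTER_AREA))
print(env.tcp_to_grasp,env.observe()["tool_rot"])
E
```

```text
top wing_p [218. 235.] 0.65 [0.451 0.162 0.183]
top wing_p [383. 255.] 0.51 [ 0.404 -0.189  0.183]
  outl [383. 255.  25.  22.] 0.85 297 [ 0.403 -0.184  0.19 ]
  outl [216. 239.  18.  21.] 0.48 240 [0.449 0.165 0.192]
top wing_q [218. 235.] 0.65 [0.451 0.162 0.183]
top wing_q [383. 255.] 0.51 [ 0.404 -0.189  0.183]
  outl [383. 255.  25.  22.] 0.85 297 [ 0.403 -0.184  0.19 ]
  outl [216. 239.  18.  21.] 0.48 240 [0.449 0.165 0.192]
top timer [416. 249.] 0.65 [ 0.427 -0.302  0.   ]
  outl [421. 249.  28.  25.] 0.97 602 [ 0.424 -0.3    0.037]
wing [142. 128.] 738 (688.677490234375, 326.50848388671875) (6.67278528213501, 336.5458679199219) 89.88706970214844 180.0 0.2
wing [255. 125.] 421 (688.0145263671875, 81.16732025146484) (337.0564880371094, 5.18967342376709) 0.03494611382484436 -180.0 0.2
wing [338.  76.] 76 (799.1703491210938, -100.48137664794922) (17.662321090698242, 19.791379928588867) 87.89868927001953 175.8 0.195
wing [279.  93.] 434 (758.7354736328125, 29.836795806884766) (47.61398696899414, 46.28566360473633) 35.6955680847168 -169.2 0.205
wing [556. 169.] 912 (570.6729736328
[... 2264 characters left out ...]
6016 71.3 0.205
wing [195. 199.] 826 (689.3379516601562, 81.97640228271484) (344.4261779785156, 10.709979057312012) 0.2546934187412262 -179.9 0.2
wing [100. 255.] 775 (688.2337036132812, 327.4296569824219) (344.23663330078125, 7.243284702301025) 0.04037066176533699 -180.0 0.2
wing [234. 264.] 302 (445.9386291503906, 169.5954132080078) (47.797882080078125, 18.936466217041016) 38.620513916015625 -142.0 0.2
wing [420. 317.] 6170 (90.88179779052734, 30.42987060546875) (383.35205078125, 117.91700744628906) 11.909184455871582 -167.5 0.205
-0.0187 [[ 8.97899317e-01  4.40200882e-01  4.00030933e-06]
 [ 4.40200881e-01 -8.97899317e-01  2.44631169e-05]
 [ 1.43605606e-05 -2.02044763e-05 -1.00000000e+00]]
```

View pics/a.png

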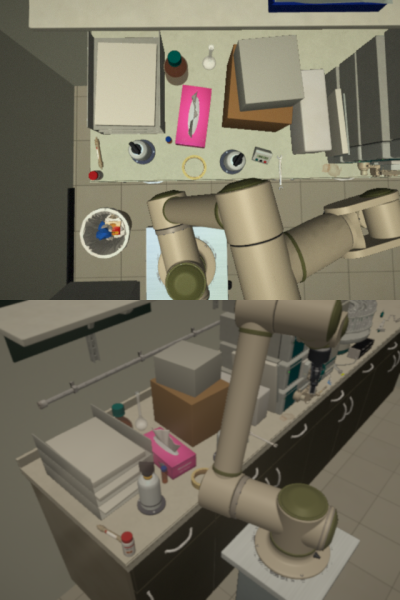

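The picture shows the right canister near (233,160) in the top view, with the timer beside it at (262,156). The measured distance is 115 mm, so the target wing is at (0.403,-0.186), at about -33°. The other canister is at (0.447,0.168).

Emit:
{"name": "jog_arm", "arguments": {"plan": "0 0 0 2.8 -2.06 -0.4 0;0 0 0 2.8 -2.06 -0.4 0;0 0 0 2.8 -2.06 -0.4 0;0 0 0 2.8 -2.06 -0.4 0;0 0 0 2.8 -2.06 -0.4 0;0 0 0 2.8 -2.06 -0.4 0;0 0 0 2.8 -2.06 -0.4 0;0 0 0 2.8 -2.06 -0.4 0;0 0 0 2.8 -2.06 -0.4 0;0 0 0 2.8 -2.06 -0.4 0", "grip_force": 40}}

```text
time_s: 1.53
position: [0.4033, -0.184, 0.2717]
tool_rot: [[0.898, 0.44, 0.0], [0.44, -0.898, -0.0], [0.0, 0.0, -1.0]]
ft_force: [0.8, -0.3, 0.2]
grip_width: 0.0854
gripper_force: 0.0
```

Emit:
{"name": "jog_arm", "arguments": {"plan": "0 0 -7.1 0 0 0 0;0 0 -7.1 0 0 0 0;0 0 -7.1 0 0 0 0;0 0 -7.1 0 0 0 0;0 0 -7.1 0 0 0 0;0 0 -7.1 0 0 0 0;0 0 -7.1 0 0 0 0;0 0 -7.1 0 0 0 0;0 0 -7.1 0 0 0 0;0 0 -7.1 0 0 0 0"}}

```text
time_s: 2.37
position: [0.4028, -0.1856, 0.2714]
tool_rot: [[-0.13, 0.992, 0.0], [0.992, 0.13, -0.0], [-0.0, 0.0, -1.0]]
ft_force: [-0.7, -0.6, -0.4]
grip_width: 0.0854
gripper_force: 0.0
```

Emit:
{"name": "jog_arm", "arguments": {"plan": "0 0 -7.1 0 0 0 0;0 0 -7.1 0 0 0 0;0 0 -7.1 0 0 0 0;0 0 -7.1 0 0 0 0;0 0 -7.1 0 0 0 0;0 0 -7.1 0 0 0 0;0 0 -7.1 0 0 0 0;0 0 0 0 0 0 0;0 0 0 0 0 0 0"}}

```text
time_s: 3.12
position: [0.4028, -0.1856, 0.2714]
tool_rot: [[-0.835, 0.55, 0.0], [0.55, 0.835, -0.0], [-0.0, 0.0, -1.0]]
ft_force: [0.3, 0.2, 0.8]
grip_width: 0.0854
gripper_force: 0.0
```

Run:
```python
from h import *
s=env.observe(); R=np.array(s["tool_rot"]); p=np.array(s["position"])
print(s["time_s"],np.round(s["q"],1),p.round(4),R.round(3).tolist(),np.round(s["wrist_torque"],3),np.round(s["ft_force"],2))
for c in ["wrist","top"]:
    im=imaging.get_image(c); P=cloud(im)
    m=(P[...,2]>.187)&(P[...,2]<.203)&(im["depth"]>0)&(np.hypot(P[...,0]-.403,P[...,1]+.186)<.05)
    X=P[m]
    if len(X)>20:
        r=cv2.minAreaRect((X[:,:2]*1000).astype(np.float32)); w,V=np.linalg.eigh(np.cov(X[:,:2].T)); a=np.degrees(np.arctan2(V[1,1],V[0,1]))
        print(c,len(X),r,a, np.median(X[:,2]))
        d=np.array([r[0][0]/1000,r[0][1]/1000,p[2]])-p; print("tool shift cm",(R.T@d*100).round(2))
    for d in models.tip_of(c,"wing_p")[:2]: print(d["confidence"],at_z(im,d["at"],.183).round(4))
    cv2.imwrite(f"pics/b_{c}.png",im["pixels"][...,::-1])
    B=P[(P[...,2]>.2)&(P[...,2]<.5)&(np.abs(P[...,1]+.2)<.12)&(P[...,0]>.47)&(im["depth"]>0)]
    if len(B): print("box minx",np.percentile(B[:,0],2))
print("tool y ang",np.degrees(np.arctan2(R[1,1],R[0,1])))
```

```text
3.1167 [-40.1   9.3  85.4   0.   85.3 -96.7] [ 0.4028 -0.1856  0.2714] [[-0.835, 0.55, 0.0], [0.55, 0.835, -0.0], [-0.0, 0.0, -1.0]] [-0.038  0.038  0.084] [0.3  0.23 0.83]
wrist 1806 ((403.7007141113281, -186.97421264648438), (13.795907974243164, 48.47437286376953), 56.94508361816406) 147.22185819264058 0.19485291377898592
tool shift cm [-0.15 -0.07  0.  ]
0.84 [ 0.403  -0.1878  0.183 ]
box minx 0.5376088552337525
top 54 ((392.8680114746094, -179.50115966796875), (12.94046688079834, 23.521228790283203), 65.16609191894531) 172.01594037953672 0.194877890746313
tool shift cm [ 1.17 -0.04 -0.  ]
0.71 [0.4494 0.1648 0.183 ]
0.67 [ 0.4018 -0.1889  0.183 ]
box minx 0.5373026007553999
tool y ang 56.60015936857601
```

View pics/b_wrist.png

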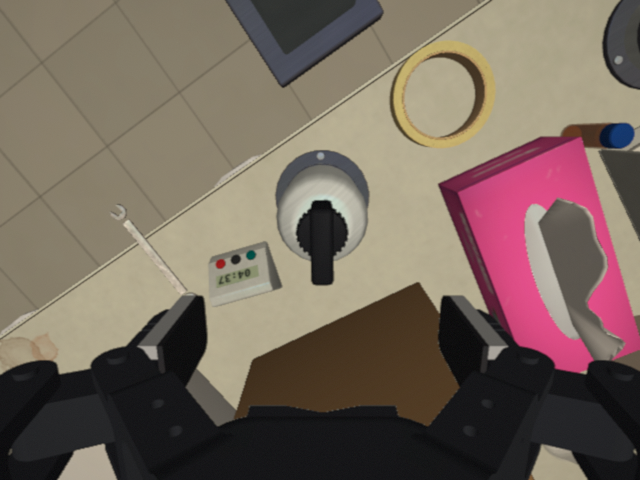

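The wrist view confirms the wing, centred near (322,242), with the timer at (242,275). It lines up with the tool to within 2 mm and 0.6°. I'll descend, grip and feel.

Emit:
{"name": "jog_arm", "arguments": {"plan": "0 0 -0.6 -0.15 -0.08 1.5 0;0 0 0 0 0 2.5 0;0 0 0 0 0 2.5 0;0 0 0 0 0 2 0;0 0 0 0 0 1.2 0;0 0 0 0 0 0.7 0;0 0 0 0 0 0 0;0 0 0 0 0 0 0"}}

```text
time_s: 3.98
position: [0.4039, -0.1873, 0.1677]
tool_rot: [[-0.842, 0.539, 0.0], [0.539, 0.842, -0.0], [-0.0, -0.0, -1.0]]
ft_force: [1.1, -0.0, 0.8]
grip_width: 0.0855
gripper_force: 0.0
```

Emit:
{"name": "jog_arm", "arguments": {"plan": "0 0 0 0 0 0 255;0 0 0 0 0 0 255;0 0 0 0 0 0 255;0 0 0 0 0 0 255;0 0 0 0 0 0 255;0 0 0 0 0 0 255;0 0 0 0 0 0 255;0 0 0 0 0 0 255;0 0 0 0 0 0 255;0 0 0 0 0 0 255", "grip_force": 40}}

```text
time_s: 4.82
position: [0.4038, -0.1869, 0.1676]
tool_rot: [[-0.843, 0.538, 0.001], [0.538, 0.843, 0.0], [-0.0, 0.0, -1.0]]
ft_force: [1.2, 2.8, 4.9]
grip_width: 0.0136
gripper_force: 43.1
```

```bash
cat > st.py <<'E'
from h import *
s=env.observe(); R=np.array(s["tool_rot"])
print(round(s["time_s"],2),"q",np.round(s["q"],1),"T",np.round(s["wrist_torque"],3),"F",np.round(s["ft_force"],1),"yang",np.degrees(np.arctan2(R[1,1],R[0,1])).round(2),np.round(s["position"],4),s["grip_width"],s["gripper_force"])
E
python3 st.py
```

```text
4.82 q [-40.2  15.1  96.3   0.   68.6 -97.6] T [ 0.555 -0.148  0.046] F [1.2 2.8 4.9] yang 57.42 [ 0.4038 -0.1869  0.1676] 0.013600346777635247 43.066638708114624
```

Gripped with 13.6 mm opening. I'll feel clockwise gently.

Emit:
{"name": "jog_arm", "arguments": {"plan": "0 0 1 0 0 0 255;0 0 1 0 0 0 255;0 0 1 0 0 0 255;0 0 0 0 0 0 255"}}

```text
time_s: 5.15
position: [0.4038, -0.187, 0.1676]
tool_rot: [[-0.813, 0.583, 0.001], [0.583, 0.813, 0.0], [-0.0, 0.0, -1.0]]
ft_force: [0.0, 2.2, 5.6]
grip_width: 0.0134
gripper_force: 43.1
```

```bash
python3 st.py
```

```text
5.15 q [-40.2  15.1  96.3   0.   68.6 -94.5] T [ 0.515 -0.081 -0.076] F [0.  2.2 5.6] yang 54.37 [ 0.4038 -0.187   0.1676] 0.013395991526987592 43.08697164058685
```

Emit:
{"name": "jog_arm", "arguments": {"plan": "0 0 1 0 0 0 255;0 0 1 0 0 0 255;0 0 1 0 0 0 255;0 0 0 0 0 0 255"}}

```text
time_s: 5.48
position: [0.4038, -0.187, 0.1676]
tool_rot: [[-0.781, 0.624, 0.0], [0.624, 0.781, -0.0], [-0.0, 0.0, -1.0]]
ft_force: [0.4, 3.6, 5.0]
grip_width: 0.0134
gripper_force: 43.1
```

```bash
python3 st.py
```

```text
5.48 q [-40.2  15.1  96.3   0.   68.6 -91.5] T [ 0.49  -0.006 -0.061] F [0.4 3.6 5. ] yang 51.37 [ 0.4038 -0.187   0.1676] 0.013398084143662777 43.09013485908508
```

Emit:
{"name": "jog_arm", "arguments": {"plan": "0 0 2 0 0 0 255;0 0 2 0 0 0 255;0 0 2 0 0 0 255;0 0 0 0 0 0 255"}}

```text
time_s: 5.82
position: [0.4037, -0.1871, 0.1676]
tool_rot: [[-0.711, 0.703, 0.0], [0.703, 0.711, -0.0], [-0.0, -0.0, -1.0]]
ft_force: [-0.5, 3.2, 5.6]
grip_width: 0.0134
gripper_force: 43.1
```

```bash
python3 st.py
```

```text
5.82 q [-40.2  15.1  96.3  -0.   68.6 -85.5] T [ 0.396  0.033 -0.083] F [-0.5  3.2  5.6] yang 45.31 [ 0.4037 -0.1871  0.1676] 0.013352560902600116 43.103376030921936
```

It has turned 12° against a small, even drag of about 0.08 N m, so clockwise loosens it. I'll keep turning.

Emit:
{"name": "jog_arm", "arguments": {"plan": "0 0 4.8 0 0 0 255;0 0 4.8 0 0 0 255;0 0 4.8 0 0 0 255;0 0 4.8 0 0 0 255;0 0 4.8 0 0 0 255;0 0 4.8 0 0 0 255;0 0 4.8 0 0 0 255;0 0 4.8 0 0 0 255;0 0 4.8 0 0 0 255;0 0 4.8 0 0 0 255"}}

```text
time_s: 6.65
position: [0.4028, -0.1874, 0.1676]
tool_rot: [[0.049, 0.999, -0.002], [0.999, -0.049, -0.001], [-0.001, -0.002, -1.0]]
ft_force: [-6.3, 0.0, 7.5]
grip_width: 0.0128
gripper_force: 43.4
```

```bash
python3 st.py
```

```text
6.65 q [-40.2  15.1  96.3  -0.1  68.7 -37.4] T [0.014 1.023 0.148] F [-6.3  0.   7.5] yang -2.8 [ 0.4028 -0.1874  0.1676] 0.012842921815676306 43.43655288219452
```

Emit:
{"name": "jog_arm", "arguments": {"plan": "0 0 1 0 0 0 255;0 0 1 0 0 0 255;0 0 1 0 0 0 255;0 0 1 0 0 0 255;0 0 0 0 0 0 255"}}

```text
time_s: 7.07
position: [0.4027, -0.1874, 0.1676]
tool_rot: [[0.115, 0.993, -0.002], [0.993, -0.115, -0.001], [-0.001, -0.002, -1.0]]
ft_force: [-6.4, -0.7, 8.2]
grip_width: 0.0131
gripper_force: 43.5
```

```bash
python3 st.py
```

```text
7.07 q [-40.2  15.1  96.3  -0.1  68.7 -33.5] T [ 0.065  1.083 -0.048] F [-6.4 -0.7  8.2] yang -6.63 [ 0.4027 -0.1874  0.1676] 0.013120562138923823 43.452351093292236
```

Emit:
{"name": "jog_arm", "arguments": {"plan": "0 0 1 0 0 0 255;0 0 1 0 0 0 255;0 0 1 0 0 0 255;0 0 0 0 0 0 255"}}

```text
time_s: 7.4
position: [0.4027, -0.1874, 0.1676]
tool_rot: [[0.166, 0.986, -0.003], [0.986, -0.166, -0.001], [-0.001, -0.002, -1.0]]
ft_force: [-6.2, -1.0, 7.8]
grip_width: 0.0136
gripper_force: 44.6
```

```bash
python3 st.py
```

```text
7.4 q [-40.2  15.1  96.3  -0.2  68.7 -30.6] T [0.035 1.062 0.741] F [-6.2 -1.   7.8] yang -9.54 [ 0.4027 -0.1874  0.1676] 0.013600802498167915 44.61689651012421
```

Emit:
{"name": "jog_arm", "arguments": {"plan": "0 0 1 0 0 0 255;0 0 1 0 0 0 255;0 0 0 0 0 0 255"}}

```text
time_s: 7.65
position: [0.4027, -0.1874, 0.1676]
tool_rot: [[0.199, 0.98, -0.003], [0.98, -0.199, -0.001], [-0.002, -0.002, -1.0]]
ft_force: [-6.6, 0.1, 8.7]
grip_width: 0.0134
gripper_force: 55.8
```

```bash
python3 st.py
```

```text
7.65 q [-40.2  15.1  96.3  -0.2  68.7 -28.7] T [0.055 1.084 1.312] F [-6.6  0.1  8.7] yang -11.46 [ 0.4027 -0.1874  0.1676] 0.013409231137170836 55.793156678337255
```

The torque climbed to 1.3 N m at about 68°, so the cap is at its open stop. I'll release and lift.

Emit:
{"name": "jog_arm", "arguments": {"plan": "0 0 0 0 0 0 0;0 0 0 0 0 0 0;0 0 0 0 0 0 0;0 0 0 0 0 0 0;0 0 0 0 0 0 0;0 0 0 0 0 0 0;0 0 0 0 0 0 0;0 0 0 0 0 0 0"}}

```text
time_s: 8.32
position: [0.4036, -0.1871, 0.1673]
tool_rot: [[0.201, 0.98, -0.0], [0.98, -0.201, 0.0], [0.0, -0.0, -1.0]]
ft_force: [0.4, 0.3, 0.1]
grip_width: 0.0857
gripper_force: 0.0
```

Emit:
{"name": "jog_arm", "arguments": {"plan": "0 0 0 0 0 -1 0;0 0 0 0 0 -2 0;0 0 0 0 0 -2.5 0;0 0 0 0 0 -2.5 0;0 0 0 0 0 -2.5 0;0 0 0 0 0 0 0;0 0 0 0 0 0 0;0 0 0 0 0 0 0"}}

```text
time_s: 8.98
position: [0.4034, -0.1869, 0.2716]
tool_rot: [[0.201, 0.98, -0.001], [0.98, -0.201, 0.001], [0.001, -0.001, -1.0]]
ft_force: [0.3, 0.4, -0.2]
grip_width: 0.0851
gripper_force: 0.0
```

```bash
python3 st.py
python3 - <<'E'
from h import *
im=imaging.get_image("wrist"); P=cloud(im)
m=(P[...,2]>.187)&(P[...,2]<.203)&(im["depth"]>0)&(np.hypot(P[...,0]-.403,P[...,1]+.186)<.05)
X=P[m]; w,V=np.linalg.eigh(np.cov(X[:,:2].T)); print(len(X),cv2.minAreaRect((X[:,:2]*1000).astype(np.float32)),np.degrees(np.arctan2(V[1,1],V[0,1])))
for d in models.outline_of("wrist","timer")[:1]: print(np.median(P[d["region"]],0))
cv2.imwrite("pics/c.png",im["pixels"][...,::-1])
E
```

```text
8.98 q [-40.2   9.4  85.2  -0.   85.4 -28.6] T [-0.039 -0.012  0.007] F [ 0.3  0.4 -0.2] yang -11.59 [ 0.4034 -0.1869  0.2716] 0.08512310758500186 0.0
1809 ((403.9289855957031, -186.46311950683594), (47.53562927246094, 13.980806350708008), 81.72266387939453) 81.79237429168523
[ 0.42546243 -0.29551438  0.03644006]
```

View pics/c.png

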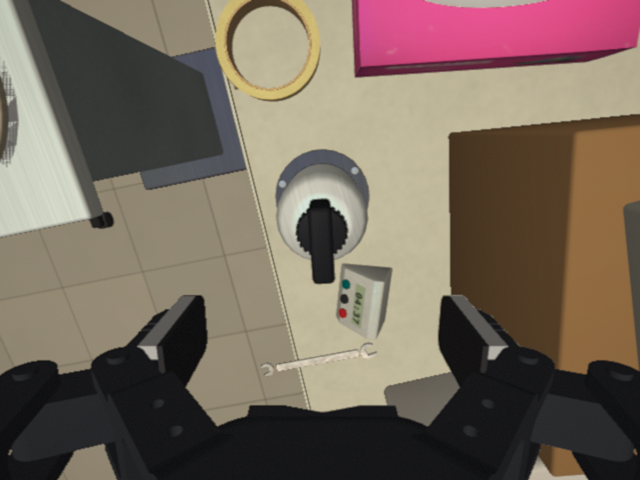

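The cap wing, near (322,240), has turned 65.4° clockwise to its stop. The timer at (363,300) stands where it was, and the gripper is clear.

```bash
python3 -c "
from rig import job; print(job.close_job())"
```

```text
the job is handed in; nothing more can be done
None
```

The cap of the canister beside the timer turns clockwise to loosen (reverse thread); I turned it about 65° to its open stop, released it and handed the job in, without touching the other cap or the timer.

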